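# Put the matching lids on the tilted screening boxes

## Task

The three open screening boxes on the sloped stands are ready to be closed: find each one's matching lid among those lying on the bench and put it on, its step down inside the walls and its plate lying flat on the rim all round. One lid fits none of the boxes; leave it and everything else on the bench where they are.

Things in the scene. Friction and masses are not known exactly. Their poses are not given: they have to be found in the camera images.
- lid_long: loose bare aluminium lid, oblong 74 (x) by 150 mm (y), plate 4 mm thick; under it a step 60 by 136 mm, 8 mm deep (its lowest 3 mm drawn in 4 mm), goes inside the box. Strap handle on top, along y: bar 56 (y) by 12 (x) by 12 mm, its middle 30 mm above the origin. Origin: centre of the plate's underside (8 mm above the table as it lies); z up. About 0.15 kg.
- lid_square: loose bare aluminium lid, square 96 by 96 mm, plate 4 mm thick; under it a step 82 by 82 mm, 8 mm deep (its lowest 3 mm drawn in 4 mm), goes inside the box. Strap handle on top, along y: bar 56 (y) by 12 (x) by 12 mm, its middle 30 mm above the origin. Origin: centre of the plate's underside (8 mm above the table as it lies); z up. About 0.15 kg.
- lid_round: loose bare aluminium lid, round, diameter 100 mm, plate 4 mm thick; under it a step 84 mm diameter, 8 mm deep (its lowest 3 mm drawn in 4 mm), goes inside the box. Strap handle on top, along y: bar 56 (y) by 12 (x) by 12 mm, its middle 30 mm above the origin. Origin: centre of the plate's underside (8 mm above the table as it lies); z up. About 0.15 kg.
- lid_spare: loose bare aluminium lid, oblong 90 (x) by 124 mm (y), plate 4 mm thick; under it a step 76 by 110 mm, 8 mm deep (its lowest 3 mm drawn in 4 mm), goes inside the box. Strap handle on top, along y: bar 56 (y) by 12 (x) by 12 mm, its middle 30 mm above the origin. Origin: centre of the plate's underside (8 mm above the table as it lies); z up. About 0.15 kg. Fits no box: a spare.
- box_long: open aluminium box, circuit board inside, oblong, 74 mm up the slope (x) by 150 mm across (y) outside, 45 deep, mouth 66 by 142 mm; fixed on a dark stand, mouth leaning 35 deg from level towards the stand's -x (robot side). Origin: mouth centre in the rim's plane, 80 mm above the table; z straight out of the mouth, y level, x up the slope. A seated lid's origin comes here.
- box_square: open aluminium box, circuit board inside, square 96 by 96 mm outside, 45 deep, mouth 88 by 88 mm; fixed on a dark stand, mouth leaning 30 deg from level towards the stand's -x (robot side). Origin: mouth centre in the rim's plane, 85 mm above the table; z straight out of the mouth, y level, x up the slope. A seated lid's origin comes here.
- box_round: open aluminium box, circuit board inside, round, diameter 100 mm outside, 45 deep, mouth 92 mm diameter; fixed on a dark stand, mouth leaning 25 deg from level towards the stand's -x (robot side). Origin: mouth centre in the rim's plane, 84 mm above the table; z straight out of the mouth, y level, x up the slope. A seated lid's origin comes here.
- bottle: bystander: white plastic solvent bottle, 60 mm diameter, 180 mm tall, upright; origin: centre of its base
- mug: bystander: white mug, 76 mm diameter, 90 mm tall, handle at its +y; origin: centre of its base
- spool: bystander: metal solder spool, 60 mm diameter, 50 mm tall, on end; origin: centre of its base
- screwdriver: bystander: screwdriver 180 mm long lying along its x; origin: centre of its underside
- meter: bystander: black hand-held multimeter 150 (x) by 76 by 36 mm lying flat; origin: centre of its underside
- heatsink: bystander: dark finned heat sink 50 by 80 (y) by 42 mm; origin: centre of its underside
- lens: bystander: lens in a ring mount on a black base, 60 by 90 (y) mm, 110 mm tall; origin: centre of its base
There are look-alikes about, which are no part of the job. What is shaped like the lid_square but pink is not meant. What is shaped like the lid_round but blue is not meant.

How it is judged:
By the outcome, as a careful person would: the job done as asked, in the order asked, and still so for the second after the job is handed in, with the robot touching nothing.
It also fails if it takes over 72 s, if anything falls off the work surface, if the arm or the gripper's body presses on something with over 40 N, if the wrist force passes 120 N, or if a joint passes its speed limit or range.

## Robot

A 6-joint arm with a two-finger parallel gripper is mounted at the origin on the work surface. World frame = base frame: x ahead of the robot, y to its left, z up, the work surface at z = 0. Lengths are in m, angles in rad, forces in N, time in s.
With the tool pointing down it reaches from about 0.25 to 0.8 m from the base axis. Payload 3.9 kg.
Tool frame: the origin (TCP) lies on the centre line of the jaws, within the pads' length; the fingertips stand bot.nose_length ahead of it and the grasp point (between the pads) lies 11 mm behind it (bot.nose_length is the distance from the TCP to the fingertips, in m); z points along the fingers, y is the line along which they close (so a half turn about z gives the same grasp; the last joint's range is limited). The gripper opens to 85 mm and grips with 20 to 120 N. Pads are 22 mm wide; open, the fingers measure 114 mm over their backs; the gripper's body (76 mm by 85 mm) begins 54 mm behind the grasp point. The pads swing forward as they close: fully open they stand 13 mm farther back than shut.
Start: joints at [-1.276, 0.26, -0.138, 1.173, 0, 1.571], TCP at [0.153, -0.502, 0.239] pointing down, gripper open.
Joint ranges: [-2.78, 2.78], [-0.83, 1.72], [-1.28, 1.37], [-1.9, 2.12], [-1.57, 1.48], [-3.14, 3.14]. Speed limits (rad/s): [2.57, 2.57, 3.14, 3.14, 3.14, 3.14].

## Interface

Orientations are given as a unit quaternion [w, x, y, z].
In Python, from workcell import bot gives the robot as it stands.
- The arm moves only by the shell command python3 -m pendant 'ROWS' [FORCE]. ROWS is JSON, a list of rows, each an object of numbers: "x", "y", "z": the shift along the tool's x, y, z in mm; "wx", "wy", "wz": the turn, a rotation vector about the tool's x, y, z in degrees; "fingers": the closure, from 0 (fully open) to 1 (shut). In form: [{"x": .., "y": .., "z": .., "wx": .., "wy": .., "wz": .., "fingers": ..}, ...]. A call has 1 to 10 rows; each row is the pose to reach, as a shift and turn from the pose commanded when the call began, along the tool's axes at that moment; what a row does not reach only later rows make up. A row lasts 1/12 s, in which the tool goes at most 41.7 mm and 7.16 degrees, less where a joint would pass 70% of its speed; a pose out of reach is approached as far as the arm can. A call with a gripper value outside its range is refused whole. The fingers move at their own pace and stop on an object; FORCE is the grip in N (left out, the last holds). Time passes only in rows, so rows that repeat a pose let the fingers close. It gives the time, the measured TCP pose, the force, the opening and the grip force at its end, in the units of the state.
- bot.get_obs(): the state, without advancing time (a new reading comes with each control period).
- bot.snapshot(name): name is "side" or "top" or "wrist"; returns (picture, depth): 400x640x3 uint8, blue, green, red; 400x640 float32, m along the optical axis (not along the pixel's ray), 0 where there is no reading.
- bot.camera_info(name): a dict with "vfov" (degrees; the focal length in pixels is half the picture's height over the tangent of half this angle, whatever the lens; pixels are square), "cx", "cy" (the principal point, pixels), "rvec" (rotation vector, rad) and "tvec" (3), from world to camera coordinates, as OpenCV has them. Camera axes: x right, y down, z forward; pixel columns grow to the right and rows downward; lengths in m; the calibration is good to about 2 mm. A picture is of the moment at which its call begins: read the wrist's pose just before it. camera_info takes no time and is no camera call; for the wrist camera it gives the pose at the moment of the call.
- bot.hand_in(): hands the job in; it is judged then, once.
Trained networks look in the newest picture that a camera, given by its name, has taken for a name from the list of things; names that differ only in an ending like _2 or _b are one class to them, and where a whole thing is asked for, a point or a joint stands for the part that bears it (a point fixed in the world has none). Each returns a list of dicts, best first, with "p" (0 to 1); they miss things now and then, are a little off and sometimes report something else, mostly with a low value. They report only what shows in the picture. A call takes as long as a camera call. They do not tell look-alikes from the thing itself.
- bot.find_in(camera, query): "xyz" ([x, y, z] in m, in world coordinates, good to about 4 mm: the middle of the surface that is visible of it).
- bot.outline_of(camera, query): "mask" (400x640 bool, what is visible of it).
- bot.pinpoint(camera, query): "xyz" ([x, y, z] in m, in world coordinates, good to about 4 mm: a listed point, or the origin of a listed thing).
The state is a dict: "clock": time; "qpos": joint angles; "qvel": joint speeds; "joint_torque": joint torques, N m; "tcp_pos": TCP position; "tcp_rot": TCP orientation; "contact_force": force on the tool from outside, world axes, zero at the start; "ft_torque": the same for the moment, N m; "grip_width": opening from 0.0 (shut) to 1.0 (fully open); "finger_force": force on a finger pad.
Only numpy, scipy, OpenCV 4.12 (cv2) and the standard library are available. Lean on these libraries where they do the work, as an engineer would, in place of code of your own. Each camera call takes 0.05 s, during which the arm holds its last target. There are 200 camera calls.

## Working session

There is one attempt and no reset: what is moved stays moved. The work goes in short steps, Python scripts to look and compute and a shell command to move; the robot and the scene stay as the last step left them, time stands still between calls to the robot, and variables do not carry over. Pictures are saved under pics/ and viewed, at most 10 in all, crops included, and the job is handed in when it is done.

```bash
ls; mkdir -p pics; python3 - <<'E'
from workcell import bot
import cv2,numpy as np
print(bot.nose_length)
o=bot.get_obs();print({k:np.round(v,3) for k,v in o.items()})
for c in ("top","side"):
    im,d=bot.snapshot(c);cv2.imwrite(f"pics/{c}0.png",im);np.save(f"pics/{c}0.npy",d)
    print(c,bot.camera_info(c))
    for n in ["lid_long","lid_square","lid_round","lid_spare","box_long","box_square","box_round"]:
        print(n,[(np.round(r["xyz"],3).tolist(),round(r["p"],2)) for r in bot.pinpoint(c,n)])
E
```

```text
pics
0.008
{'clock': np.float64(0.0), 'qpos': array([-1.276,  0.261, -0.139,  1.173,  0.   ,  1.571]), 'qvel': array([ 0.001, -0.001,  0.001, -0.   , -0.001, -0.002]), 'joint_torque': array([ 2.0000e-03, -4.0568e+01,  2.5392e+01,  1.9000e-02, -0.0000e+00,
       -0.0000e+00]), 'tcp_pos': array([ 0.152, -0.502,  0.238]), 'tcp_rot': array([-0.001,  0.989,  0.147, -0.   ]), 'contact_force': array([ 0.508,  0.58 , -0.193]), 'ft_torque': array([0.031, 0.051, 0.038]), 'finger_force': np.float64(0.0), 'grip_width': np.float64(1.005)}
top {'vfov': 42.22551488344264, 'cx': 324.82383522249717, 'cy': 200.65234533652622, 'rvec': array([ 2.17586706, -2.20060689,  0.09400979]), 'tvec': array([-0.08326584,  0.49756639,  1.54770182])}
lid_long [([0.32, 0.332, 0.011], 0.62)]
lid_square [([0.18, -0.318, 0.005], 0.92), ([0.447, -0.122, 0.008], 0.72), ([0.702, -0.414, 0.007], 0.69), ([0.365, -0.306, 0.01], 0.6), ([0.603, -0.181, -0.003], 0.48)]
lid_round [([0.434, -0.478, 0.007], 0.91), ([0.279, -0.5, 0.007], 0.76), ([0.365, -0.31, 0.007], 0.56)]
lid_spare [([0.442, 0.11, 0.009], 0.85), ([0.638, 0.017, 0.081], 0.6)]
box_long [([0.636, 0.024, 0.079], 0.78)]
box_square [([0.527, -0.35, 0.084], 0.78)]
box_round [([0.545, 0.367, 0.088], 0.97)]
side {'vfov': 47.582490518809124, 'cx': 311.27651762619297, 'cy': 195.98659364838102, 'rvec': array([ 0.74596365, -2.55586096,  1.20122538]), 'tvec': array([0.37936277, 0.28031365, 1.07134328])}
lid_long [([0.32, 0.335, 0.007], 0.87)]
lid_square [([0.447, -0.128, 0.008], 0.83), ([0.7, -0.413, 0.004], 0.71), ([0.179, -0.315, 0.01], 0.53)]
lid_round [([0.437, -0.475, 0.005], 0.94), ([0.358, -0.306, 0.015], 0.9), ([0.279, -0.508, 0.01], 0.6)]
lid_spare [([0.441, 0.109, 0.006], 0.89)]
box_long [([0.634, 0.022, 0.081], 0.67)]
box_square [([0.524, -0.354, 0.085], 0.72)]
box_round [([0.543, 0.369, 0.081], 0.63)]
```

View pics/top0.png

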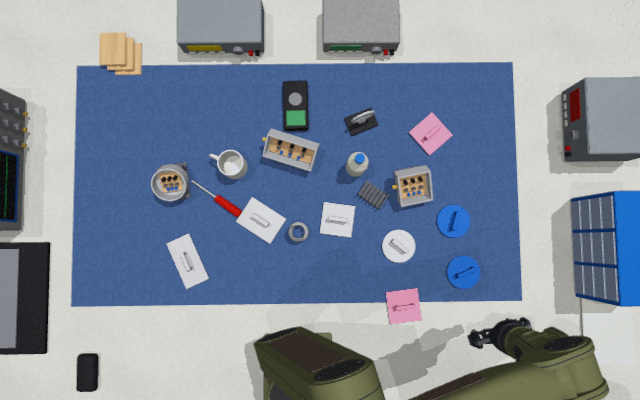

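View pics/side0.png

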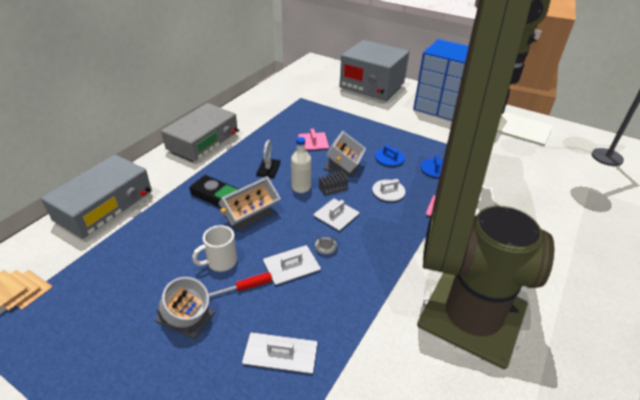

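```bash
cat > h.py <<'E'
from workcell import bot
import cv2,numpy as np
from scipy.spatial.transform import Rotation as R
def cam(c):
    i=bot.camera_info(c);f=200/np.tan(np.radians(i["vfov"])/2)
    return f,i["cx"],i["cy"],R.from_rotvec(i["rvec"]).as_matrix(),np.array(i["tvec"])
def rays(K,uv):
    f,cx,cy,M,t=K;uv=np.atleast_2d(uv).astype(float)
    d=np.c_[(uv[:,0]-cx)/f,(uv[:,1]-cy)/f,np.ones(len(uv))]
    return -M.T@t,d@M
def onplane(K,uv,p0,n=(0,0,1)):
    o,d=rays(K,uv);n=np.array(n,float);return o+d*(((np.array(p0)-o)@n)/(d@n))[:,None]
def cloud(K,D,mask):
    v,u=np.nonzero(mask&(D>0));o,d=rays(K,np.c_[u,v]);return o+d*D[v,u][:,None],np.c_[u,v]
def proj(K,P):
    f,cx,cy,M,t=K;q=np.atleast_2d(P)@M.T+t;return np.c_[f*q[:,0]/q[:,2]+cx,f*q[:,1]/q[:,2]+cy]
def pose():
    o=bot.get_obs();q=o["tcp_rot"];return np.array(o["tcp_pos"]),R.from_quat(np.r_[q[1:],q[0]])
def go(p,Rt,label=""):
    p0,R0=pose();s=R0.inv().apply(np.array(p)-p0)*1000;w=np.degrees((R0.inv()*Rt).as_rotvec())
    print(label,"shift",np.round(s,1),"turn",np.round(w,1))
def tool(zdir,ydir):
    z=np.array(zdir,float);z/=np.linalg.norm(z);y=np.array(ydir,float);y-=z*(y@z);y/=np.linalg.norm(y)
    return R.from_matrix(np.c_[np.cross(y,z),y,z])
E
python3 - <<'E'
from h import *
print([a for a in dir(bot) if a[0]!='_'])
p,r=pose();K=cam("wrist");c=-K[3].T@K[4]
print("cam in tool",r.inv().apply(c-p),"\n",(r.inv().as_matrix()@K[3].T).round(3),K[0])
for cn in("top","side"):
    im,D=bot.snapshot(cn);K=cam(cn)
    for n,t in [("lid_long",(.32,.333)),("lid_square",(.447,-.125)),("lid_round",(.362,-.308)),("box_long",(.635,.023)),("box_square",(.525,-.352)),("box_round",(.544,.368))]:
        for r_ in bot.outline_of(cn,n):
            P,uv=cloud(K,D,r_["mask"])
            if len(P)<20 or np.hypot(*(np.median(P,0)[:2]-t))>.05: continue
            if n[:3]=="lid":
                Q=onplane(K,uv,(0,0,.012))[:,:2].astype(np.float32)
                h=P[P[:,2]>.028][:,:2]
                a=np.linalg.svd(h-h.mean(0))[2][0] if len(h)>5 else (0,0)
                print(cn,n,round(r_["p"],2),cv2.minAreaRect(Q),"hdl",len(h),h.mean(0).round(4),np.degrees(np.arctan2(a[1],a[0])).round(1))
            else:
                print(cn,n,round(r_["p"],2),P.mean(0).round(3),P.min(0).round(3),P.max(0).round(3),len(P))
E
```

```text
['IKError', 'camera_info', 'find_in', 'get_obs', 'hand_in', 'nose_length', 'outline_of', 'pinpoint', 'snapshot']
cam in tool [ 0.07388132 -0.00071694 -0.13440357] 
 [[-0.    -0.957 -0.29 ]
 [ 1.    -0.    -0.   ]
 [ 0.    -0.29   0.957]] 298.67880091387025
top lid_long 0.7 ((0.3216281533241272, 0.32732394337654114), (0.15237823128700256, 0.07909911870956421), 24.730775833129883) hdl 94 [0.3211 0.3267] -155.7
top lid_square 0.78 ((0.440382719039917, -0.12467918545007706), (0.0960811898112297, 0.09704609215259552), 82.22913360595703) hdl 78 [ 0.4407 -0.1237] -98.3
top lid_round 0.72 ((0.3588247001171112, -0.30867910385131836), (0.09697256982326508, 0.09948723763227463), 88.85448455810547) hdl 83 [ 0.3591 -0.3072] -128.7
top box_long 0.83 [0.647 0.014 0.061] [ 0.585 -0.067 -0.002] [0.708 0.095 0.11 ] 1539
top box_square 0.92 [ 0.534 -0.348  0.064] [ 0.475 -0.418 -0.006] [ 0.602 -0.286  0.115] 1306
top box_round 0.65 [0.553 0.369 0.061] [ 0.5    0.316 -0.006] [0.617 0.418 0.112] 1066
side lid_long 0.92 ((0.32228508591651917, 0.32761436700820923), (0.15132726728916168, 0.07751662284135818), 24.16307258605957) hdl 208 [0.3194 0.3298] -155.0
side lid_square 0.81 ((0.4404773712158203, -0.12873397767543793), (0.10750584304332733, 0.09635699540376663), 83.00332641601562) hdl 95 [ 0.4391 -0.1203] 80.4
side lid_round 0.57 ((0.35734888911247253, -0.30765074491500854), (0.095904640853405, 0.09945101290941238), 57.681427001953125) hdl 89 [ 0.3588 -0.3025] 48.6
side box_long 0.82 [0.648 0.013 0.062] [ 0.583 -0.069  0.002] [0.743 0.098 0.106] 1568
side box_square 0.89 [ 0.533 -0.346  0.069] [ 0.474 -0.536 -0.002] [ 0.653 -0.285  0.115] 902
side box_round 0.63 [0.555 0.367 0.062] [ 0.498  0.271 -0.   ] [0.663 0.419 0.107] 1922
```

```bash
cat > fit.py <<'E'
from h import *
from scipy.optimize import least_squares
B={"box_long":(.635,.023,.080,35,(.070,.146)),"box_square":(.525,-.352,.085,30,(.092,.092)),"box_round":(.544,.368,.084,25,.096)}
def frame(n,x): # x,y,yaw
    _,_,z,t,_2=B[n];return np.array([x[0],x[1],z]),R.from_euler("ZY",[x[2],-np.radians(t)])
def sd(n,q): # distance to rim centre line in the plane
    s=B[n][4]
    if n=="box_round": return np.hypot(q[:,0],q[:,1])-s/2
    d=np.abs(q[:,:2])-np.array(s)/2
    return np.hypot(*np.maximum(d,0).T)+np.minimum(d.max(1),0)
def fit(n,P,yaw0=None,x0=None):
    best=None
    c0=B[n][:2] if x0 is None else x0
    for yaw in (np.radians([-30,-20,-10,0,10,20,30]) if yaw0 is None else [yaw0]):
        x=np.r_[c0,yaw]
        for tol in (.012,.009,.007,.006):
            def sel(x):
                o,r=frame(n,x);return r.inv().apply(P-o)
            q=sel(x);m=(np.abs(q[:,2])<tol)&(np.abs(sd(n,q))<tol*1.3)
            if m.sum()<20: break
            def res(x,m=m):
                q=sel(x)[m];return np.r_[sd(n,q),q[:,2]]
            x=least_squares(res,x,loss="soft_l1",f_scale=.003,x_scale=[.01,.01,.1]).x
        q=sel(x);m=(np.abs(q[:,2])<.005)&(np.abs(sd(n,q))<.005)
        if best is None or m.sum()>best[0]: best=(m.sum(),x,q[m,2].mean(),q[m,2].std(),np.abs(sd(n,q[m])).mean())
    return best
def show(c,n,b): print(c,n,b[0],b[1][:2].round(4),"yaw",np.degrees(b[1][2]).round(1),"z off/std/sd mm",np.round(np.array(b[2:])*1000,1))
E
python3 - <<'E'
from fit import *
for cn in("top","side"):
    D=np.load(f"pics/{cn}0.npy");K=cam(cn);P,_=cloud(K,D,D>0)
    for n in B:
        Q=P[np.hypot(P[:,0]-B[n][0],P[:,1]-B[n][1])<.12];Q=Q[Q[:,2]>.02]
        show(cn,n,fit(n,Q))
E
```

```text
top box_long 251 [0.6365 0.0155] yaw -18.0 z off/std/sd mm [-0.1  2.6  1.7]
top box_square 227 [ 0.5262 -0.3492] yaw 11.6 z off/std/sd mm [-0.   2.6  1.6]
top box_round 165 [0.5451 0.3658] yaw 6.0 z off/std/sd mm [-0.4  2.3  1.4]
side box_long 262 [0.6353 0.0168] yaw -18.2 z off/std/sd mm [0.1 2.3 1.2]
side box_square 191 [ 0.527  -0.3486] yaw 10.3 z off/std/sd mm [0.2 2.8 1.8]
side box_round 321 [0.5442 0.3673] yaw 7.2 z off/std/sd mm [-0.3  2.2  1.2]
```

```bash
python3 - <<'E'
from h import *
a=np.radians(51);x=np.array([np.cos(a),np.sin(a),0]);y=np.cross([0,0,-1],x)
go((.359,-.308,.17),tool((0,0,-1),y),"above round")
E
```

```text
above round shift [ 254.  -126.    69.3] turn [ -0.    0.  -34.1]
```

```bash
python3 -m pendant '[{"x":254,"y":-126,"z":69,"wz":-34},{"x":254,"y":-126,"z":69,"wz":-34},{"x":254,"y":-126,"z":69,"wz":-34},{"x":254,"y":-126,"z":69,"wz":-34},{"x":254,"y":-126,"z":69,"wz":-34},{"x":254,"y":-126,"z":69,"wz":-34},{"x":254,"y":-126,"z":69,"wz":-34},{"x":254,"y":-126,"z":69,"wz":-34},{"x":254,"y":-126,"z":69,"wz":-34},{"x":254,"y":-126,"z":69,"wz":-34}]' 60
cat > lid.py <<'E'
from h import *
import sys
def lidfit(n,t,cn="wrist",png=None):
    K=cam(cn);im,D=bot.snapshot(cn)
    if png: cv2.imwrite(png,im)
    out=None
    for r_ in bot.outline_of(cn,n):
        P,uv=cloud(K,D,r_["mask"])
        if len(P)<50 or np.hypot(*(np.median(P,0)[:2]-t))>.06: continue
        Q=onplane(K,uv,(0,0,.012))[:,:2].astype(np.float32);c,s,ang=cv2.minAreaRect(Q)
        h=P[(P[:,2]>.030)&(P[:,2]<.06)];ht=np.percentile(h[:,2],90);h=h[:,:2]
        a=np.linalg.svd(h-h.mean(0),full_matrices=False)[2][0]
        hr=cv2.minAreaRect(h.astype(np.float32))
        print(n,round(r_["p"],2),"plate",np.round(c,4),np.round(s,3),round(ang,1),"handle",hr,np.degrees(np.arctan(a[1]/a[0])).round(1),"top",ht.round(3))
        return
E
python3 - <<'E'
from lid import *
lidfit("lid_round",(.359,-.308),png="pics/w1.png")
print(pose()[0])
E
```

```text
[ 0.15255007 -0.5023297   0.239284  ]validation failed for argument at $[0]...
```

View pics/w1.png

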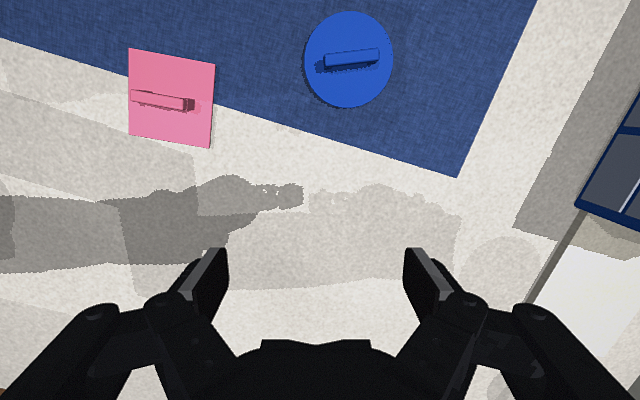

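The picture shows the start view still: the pink look-alike is at (170,97) and the blue one at (348,58). The call was refused because every row needs all its fields.

```bash
python3 -m pendant '[{"x":254,"y":-126,"z":69,"wx":0,"wy":0,"wz":-34,"fingers":0},{"x":254,"y":-126,"z":69,"wx":0,"wy":0,"wz":-34,"fingers":0},{"x":254,"y":-126,"z":69,"wx":0,"wy":0,"wz":-34,"fingers":0},{"x":254,"y":-126,"z":69,"wx":0,"wy":0,"wz":-34,"fingers":0},{"x":254,"y":-126,"z":69,"wx":0,"wy":0,"wz":-34,"fingers":0},{"x":254,"y":-126,"z":69,"wx":0,"wy":0,"wz":-34,"fingers":0},{"x":254,"y":-126,"z":69,"wx":0,"wy":0,"wz":-34,"fingers":0},{"x":254,"y":-126,"z":69,"wx":0,"wy":0,"wz":-34,"fingers":0},{"x":254,"y":-126,"z":69,"wx":0,"wy":0,"wz":-34,"fingers":0}]' 60
python3 - <<'E'
from lid import *
print(pose()[0])
lidfit("lid_round",(.359,-.308),png="pics/w2.png")
E
```

```text
clock: 2.35
tcp_pos: [0.3599, -0.3062, 0.1698]
tcp_rot: [-0.001, 0.902, 0.432, -0.0]
contact_force: [0.2, 0.4, 1.1]
grip_width: 1.003
finger_force: 0.0
[ 0.35994125 -0.30621762  0.16979485]
lid_round 0.7 plate [ 0.3597 -0.307 ] [0.099 0.098] 5.1 handle ((0.35982629656791687, -0.3065358102321625), (0.055445145815610886, 0.011890069581568241), 51.0537109375) 50.8 top 0.044
```

View pics/w2.png

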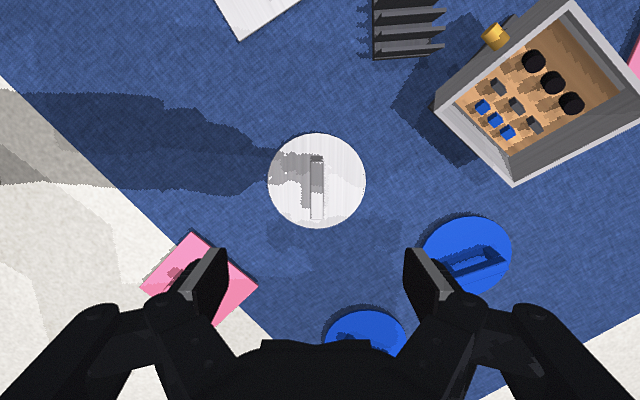

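The white round lid sits centred between the jaws at (317,180), and box_square shows at upper right around (540,95).

```bash
python3 - <<'E'
from fit import *
K=cam("wrist");im,D=bot.snapshot("wrist");P,_=cloud(K,D,D>0);n="box_square"
Q=P[np.hypot(P[:,0]-B[n][0],P[:,1]-B[n][1])<.12];Q=Q[Q[:,2]>.02];show("wrist",n,fit(n,Q,.19,(.526,-.349)))
E
python3 -m pendant '[{"x":0,"y":0,"z":120,"wx":0,"wy":0,"wz":0,"fingers":0},{"x":0,"y":0,"z":120,"wx":0,"wy":0,"wz":0,"fingers":0},{"x":0,"y":0,"z":143,"wx":0,"wy":0,"wz":0,"fingers":0},{"x":0,"y":0,"z":143,"wx":0,"wy":0,"wz":0,"fingers":0.4},{"x":0,"y":0,"z":143,"wx":0,"wy":0,"wz":0,"fingers":1},{"x":0,"y":0,"z":143,"wx":0,"wy":0,"wz":0,"fingers":1},{"x":0,"y":0,"z":143,"wx":0,"wy":0,"wz":0,"fingers":1},{"x":0,"y":0,"z":143,"wx":0,"wy":0,"wz":0,"fingers":1},{"x":0,"y":0,"z":143,"wx":0,"wy":0,"wz":0,"fingers":1}]' 60
```

```text
wrist box_square 4513 [ 0.5255 -0.3477] yaw 11.6 z off/std/sd mm [-0.5  1.6  1.2]
clock: 3.25
tcp_pos: [0.3601, -0.3094, 0.0292]
tcp_rot: [0.002, 0.903, 0.429, 0.001]
contact_force: [-1.9, 1.7, 2.7]
grip_width: 0.145
finger_force: 1.5
```

```bash
python3 -m pendant '[{"x":0,"y":0,"z":0,"wx":0,"wy":0,"wz":0,"fingers":1},{"x":0,"y":0,"z":0,"wx":0,"wy":0,"wz":0,"fingers":1},{"x":0,"y":0,"z":0,"wx":0,"wy":0,"wz":0,"fingers":1},{"x":0,"y":0,"z":-30,"wx":0,"wy":0,"wz":0,"fingers":1},{"x":0,"y":0,"z":-190,"wx":0,"wy":0,"wz":0,"fingers":1},{"x":0,"y":0,"z":-190,"wx":0,"wy":0,"wz":0,"fingers":1},{"x":0,"y":0,"z":-190,"wx":0,"wy":0,"wz":0,"fingers":1},{"x":0,"y":0,"z":-190,"wx":0,"wy":0,"wz":0,"fingers":1},{"x":0,"y":0,"z":-190,"wx":0,"wy":0,"wz":0,"fingers":1}]' 60
cat > place.py <<'E'
from fit import *
import sys
# place.py box x y yawdeg  -> tool poses; lid origin lies G ahead of the TCP along tool z
n=sys.argv[1];o,r=frame(n,(float(sys.argv[2]),float(sys.argv[3]),np.radians(float(sys.argv[4]))))
A=r.as_matrix();p0,R0=pose();sg=1 if R0.as_matrix()[:,0]@A[:,1]>0 else -1
T=tool(-A[:,2],np.cross(-A[:,2],sg*A[:,1]))
for h in (.15,.08,.03,.012,0,): go(o+A[:,2]*(.019+h),T,f"h{h}")
print("err in box frame mm (x,y,z)",((r.inv().apply(p0-o)-[0,0,.019])*1000).round(1))
E
python3 place.py box_round .5447 .3666 6.6
```

```text
clock: 4.0
tcp_pos: [0.3626, -0.311, 0.2256]
tcp_rot: [0.007, 0.903, 0.43, 0.003]
contact_force: [1.5, -1.1, -2.3]
grip_width: 0.122
finger_force: 59.4
h0.15 shift [ 589.6 -335.6  -16.9] turn [-22.8  10.3 -44.8]
h0.08 shift [ 610.8 -315.9   46.9] turn [-22.8  10.3 -44.8]
h0.03 shift [ 625.9 -301.9   92.4] turn [-22.8  10.3 -44.8]
h0.012 shift [ 631.4 -296.8  108.8] turn [-22.8  10.3 -44.8]
h0 shift [ 635.  -293.4  119.7] turn [-22.8  10.3 -44.8]
err in box frame mm (x,y,z) [-174.7 -652.1  218.7]
```

```bash
python3 -m pendant '[{"x":590,"y":-336,"z":-17,"wx":-23,"wy":10,"wz":-45,"fingers":1},{"x":590,"y":-336,"z":-17,"wx":-23,"wy":10,"wz":-45,"fingers":1},{"x":590,"y":-336,"z":-17,"wx":-23,"wy":10,"wz":-45,"fingers":1},{"x":590,"y":-336,"z":-17,"wx":-23,"wy":10,"wz":-45,"fingers":1},{"x":590,"y":-336,"z":-17,"wx":-23,"wy":10,"wz":-45,"fingers":1},{"x":590,"y":-336,"z":-17,"wx":-23,"wy":10,"wz":-45,"fingers":1},{"x":590,"y":-336,"z":-17,"wx":-23,"wy":10,"wz":-45,"fingers":1},{"x":590,"y":-336,"z":-17,"wx":-23,"wy":10,"wz":-45,"fingers":1},{"x":590,"y":-336,"z":-17,"wx":-23,"wy":10,"wz":-45,"fingers":1},{"x":590,"y":-336,"z":-17,"wx":-23,"wy":10,"wz":-45,"fingers":1}]' 60
python3 place.py box_round .5447 .3666 6.6
```

```text
clock: 4.83
tcp_pos: [0.4258, 0.1044, 0.228]
tcp_rot: [0.139, 0.65, 0.73, 0.16]
contact_force: [1.0, -0.7, -2.2]
grip_width: 0.127
finger_force: 59.5
h0.15 shift [246.8  73.4  24.6] turn [-0.5 -0.3 -0.1]
h0.08 shift [246.5  74.   94.6] turn [-0.5 -0.3 -0.1]
h0.03 shift [246.3  74.5 144.6] turn [-0.5 -0.3 -0.1]
h0.012 shift [246.2  74.6 162.6] turn [-0.5 -0.3 -0.1]
h0 shift [246.1  74.7 174.6] turn [-0.5 -0.3 -0.1]
err in box frame mm (x,y,z) [ -73.6 -246.8  174.1]
```

```bash
python3 -m pendant '[{"x":246,"y":74,"z":50,"wx":0,"wy":0,"wz":0,"fingers":1},{"x":246,"y":74,"z":50,"wx":0,"wy":0,"wz":0,"fingers":1},{"x":246,"y":74,"z":50,"wx":0,"wy":0,"wz":0,"fingers":1},{"x":246,"y":74,"z":50,"wx":0,"wy":0,"wz":0,"fingers":1},{"x":246,"y":74,"z":50,"wx":0,"wy":0,"wz":0,"fingers":1},{"x":246,"y":74,"z":50,"wx":0,"wy":0,"wz":0,"fingers":1},{"x":246,"y":74,"z":50,"wx":0,"wy":0,"wz":0,"fingers":1},{"x":246,"y":74,"z":50,"wx":0,"wy":0,"wz":0,"fingers":1},{"x":246,"y":74,"z":50,"wx":0,"wy":0,"wz":0,"fingers":1}]' 60
python3 place.py box_round .5447 .3666 6.6
cat > inhand.py <<'E'
from fit import *
import sys
# view the held lid (plate top plane at tool z ~ +15 mm) and the box with the wrist camera
n=sys.argv[1];b=sys.argv[2];K=cam("wrist");p,r=pose();im,D=bot.snapshot("wrist");cv2.imwrite(sys.argv[6],im)
P,uv=cloud(K,D,D>0);q=r.inv().apply(P-p)
for lo,hi in ((.010,.021),):
    m=(q[:,2]>lo)&(q[:,2]<hi)&(np.abs(q[:,:2])<.09).all(1)
    print("plate pts",m.sum(),"z plane",np.median(q[m,2]).round(4))
    A=np.c_[q[m,:2],np.ones(m.sum())];s=np.linalg.lstsq(A,q[m,2],rcond=None)[0];print("tilt deg x,y",np.degrees(s[:2]).round(1))
for o in bot.outline_of("wrist",n)[:1]:
    v,u=np.nonzero(o["mask"]);X=onplane(K,np.c_[u,v],p+r.apply([0,0,.015]),r.apply([0,0,1]));x=r.inv().apply(X-p)[:,:2]*1000
    print("mask",o["p"],"rect",cv2.minAreaRect(x.astype(np.float32)),"x",np.percentile(x[:,0],[0.5,99.5]).round(1),"y",np.percentile(x[:,1],[.5,99.5]).round(1))
    if "round" in n: print("circle",cv2.minEnclosingCircle(x.astype(np.float32)))
Q=P[(np.hypot(P[:,0]-B[b][0],P[:,1]-B[b][1])<.12)&(P[:,2]>.02)&(q[:,2]>.04)]
try: show("wrist",b,fit(b,Q,np.radians(float(sys.argv[5])),(float(sys.argv[3]),float(sys.argv[4]))))
except Exception as e: print(e)
E
python3 inhand.py lid_round box_round .5447 .3666 6.6 pics/w3.png
```

```text
clock: 5.58
tcp_pos: [0.4854, 0.3575, 0.2131]
tcp_rot: [0.139, 0.65, 0.73, 0.158]
contact_force: [-0.5, -0.5, -1.4]
grip_width: 0.128
finger_force: 59.5
h0.15 shift [  2.4  -0.5 -26.7] turn [-0.7 -0.2  0. ]
h0.08 shift [ 2.1  0.3 43.3] turn [-0.7 -0.2  0. ]
h0.03 shift [ 1.9  0.9 93.3] turn [-0.7 -0.2  0. ]
h0.012 shift [  1.9   1.1 111.3] turn [-0.7 -0.2  0. ]
h0 shift [  1.8   1.3 123.3] turn [-0.7 -0.2  0. ]
err in box frame mm (x,y,z) [  0.2  -2.3 123.3]
plate pts 14865 z plane 0.0174
tilt deg x,y [-0.   0.1]
mask 0.71 rect ((4.648683547973633, 0.27909088134765625), (94.82455444335938, 97.33124542236328), 35.306026458740234) x [-46.4  51.2] y [-47.6  46.6]
circle ((1.5905327796936035, 0.25344526767730713), 51.16552734375)
wrist box_round 560 [0.5444 0.3681] yaw 5.7 z off/std/sd mm [0. 1. 1.]
```

View pics/w3.png

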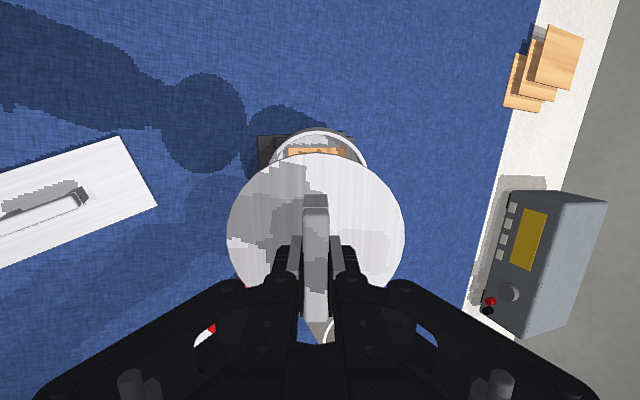

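The white round lid is held level across (228–405, 150–290), with the box_round mouth showing behind it at (318,150). It is about 1.5 mm off-centre along the tool's x and its underside is 21.4 mm ahead of the TCP; I'll correct for both.

```bash
cat > place.py <<'E'
from fit import *
import sys
# place.py box x y yawdeg lx ly G : lid origin at (lx,ly,G) mm in the tool frame
n=sys.argv[1];o,r=frame(n,(float(sys.argv[2]),float(sys.argv[3]),np.radians(float(sys.argv[4]))))
L=np.array([float(a) for a in sys.argv[5:8]])/1000
A=r.as_matrix();p0,R0=pose();sg=1 if R0.as_matrix()[:,0]@A[:,1]>0 else -1
T=tool(-A[:,2],np.cross(-A[:,2],sg*A[:,1]))
for h in (.15,.10,.025,.012,0,-.002): go(o+A[:,2]*h-T.apply(L),T,f"h{h}")
print("lid origin in box frame mm",(r.inv().apply(p0+R0.apply(L)-o)*1000).round(1))
E
python3 place.py box_round .5445 .3674 6.6 1.5 0 21.4
```

```text
h0.15 shift [  3.3  -0.5 -28.8] turn [-0.7 -0.2 -0.1]
h0.1 shift [ 3.2  0.1 21.2] turn [-0.7 -0.2 -0.1]
h0.025 shift [ 3.   1.  96.2] turn [-0.7 -0.2 -0.1]
h0.012 shift [  2.9   1.1 109.2] turn [-0.7 -0.2 -0.1]
h0 shift [  2.9   1.3 121.2] turn [-0.7 -0.2 -0.1]
h-0.002 shift [  2.9   1.3 123.2] turn [-0.7 -0.2 -0.1]
lid origin in box frame mm [-1.000e-01 -3.200e+00  1.212e+02]
```

```bash
python3 -m pendant '[{"x":3,"y":1,"z":60,"wx":-0.7,"wy":0,"wz":0,"fingers":1},{"x":3,"y":1,"z":60,"wx":-0.7,"wy":0,"wz":0,"fingers":1},{"x":3,"y":1,"z":100,"wx":-0.7,"wy":0,"wz":0,"fingers":1},{"x":3,"y":1,"z":100,"wx":-0.7,"wy":0,"wz":0,"fingers":1},{"x":3,"y":1,"z":100,"wx":-0.7,"wy":0,"wz":0,"fingers":1},{"x":3,"y":1,"z":100,"wx":-0.7,"wy":0,"wz":0,"fingers":1}]' 60
python3 place.py box_round .5445 .3674 6.6 1.5 0 21.4
```

```text
clock: 6.18
tcp_pos: [0.5278, 0.3645, 0.1241]
tcp_rot: [0.143, 0.65, 0.728, 0.164]
contact_force: [-0.7, 0.3, -2.1]
grip_width: 0.123
finger_force: 59.5
h0.15 shift [-1.00e-01 -1.30e+00 -1.28e+02] turn [ 0.1 -0.2 -0.1]
h0.1 shift [ -0.3  -1.4 -78. ] turn [ 0.1 -0.2 -0.1]
h0.025 shift [-0.6 -1.6 -3. ] turn [ 0.1 -0.2 -0.1]
h0.012 shift [-0.6 -1.6 10. ] turn [ 0.1 -0.2 -0.1]
h0 shift [-0.7 -1.7 22. ] turn [ 0.1 -0.2 -0.1]
h-0.002 shift [-0.7 -1.7 24. ] turn [ 0.1 -0.2 -0.1]
lid origin in box frame mm [ 1.7  0.7 22.1]
```

```bash
python3 -m pendant '[{"x":-0.5,"y":-1.5,"z":6,"wx":0,"wy":0,"wz":0,"fingers":1},{"x":-0.5,"y":-1.5,"z":10,"wx":0,"wy":0,"wz":0,"fingers":1},{"x":-0.5,"y":-1.5,"z":13,"wx":0,"wy":0,"wz":0,"fingers":1},{"x":-0.5,"y":-1.5,"z":16,"wx":0,"wy":0,"wz":0,"fingers":1},{"x":-0.5,"y":-1.5,"z":19,"wx":0,"wy":0,"wz":0,"fingers":1},{"x":-0.5,"y":-1.5,"z":21,"wx":0,"wy":0,"wz":0,"fingers":1},{"x":-0.5,"y":-1.5,"z":22,"wx":0,"wy":0,"wz":0,"fingers":1},{"x":-0.5,"y":-1.5,"z":22,"wx":0,"wy":0,"wz":0,"fingers":1}]' 60
python3 place.py box_round .5445 .3674 6.6 1.5 0 21.4
```

```text
clock: 6.85
tcp_pos: [0.5356, 0.3664, 0.1032]
tcp_rot: [0.143, 0.649, 0.729, 0.164]
contact_force: [-3.3, -2.4, 3.5]
grip_width: 0.128
finger_force: 60.3
h0.15 shift [  -0.8    0.4 -150.2] turn [ 0.1 -0.3 -0. ]
h0.1 shift [  -1.     0.3 -100.2] turn [ 0.1 -0.3 -0. ]
h0.025 shift [ -1.4   0.1 -25.2] turn [ 0.1 -0.3 -0. ]
h0.012 shift [ -1.4   0.1 -12.2] turn [ 0.1 -0.3 -0. ]
h0 shift [-1.5  0.  -0.2] turn [ 0.1 -0.3 -0. ]
h-0.002 shift [-1.5  0.   1.8] turn [ 0.1 -0.3 -0. ]
lid origin in box frame mm [ 0.   1.6 -0.2]
```

```bash
python3 -m pendant '[{"x":0,"y":0,"z":1,"wx":0,"wy":0,"wz":0,"fingers":1},{"x":0,"y":0,"z":2,"wx":0,"wy":0,"wz":0,"fingers":1},{"x":0,"y":0,"z":2,"wx":0,"wy":0,"wz":0,"fingers":1}]' 60
python3 place.py box_round .5445 .3674 6.6 1.5 0 21.4 | tail -1
```

```text
clock: 7.1
tcp_pos: [0.5356, 0.3664, 0.1031]
tcp_rot: [0.143, 0.649, 0.729, 0.164]
contact_force: [-14.2, -5.5, 17.3]
grip_width: 0.127
finger_force: 62.8
lid origin in box frame mm [ 0.   1.6 -0.3]
```

```bash
python3 -m pendant '[{"x":0,"y":0,"z":-1.5,"wx":0,"wy":0,"wz":0,"fingers":1},{"x":0,"y":0,"z":-1.5,"wx":0,"wy":0,"wz":0,"fingers":0.6},{"x":0,"y":0,"z":-1.5,"wx":0,"wy":0,"wz":0,"fingers":0.5},{"x":0,"y":0,"z":-1.5,"wx":0,"wy":0,"wz":0,"fingers":0.5},{"x":0,"y":0,"z":-20,"wx":0,"wy":0,"wz":0,"fingers":0.5},{"x":0,"y":0,"z":-120,"wx":0,"wy":0,"wz":0,"fingers":0.3},{"x":0,"y":0,"z":-120,"wx":0,"wy":0,"wz":0,"fingers":0},{"x":0,"y":0,"z":-120,"wx":0,"wy":0,"wz":0,"fingers":0},{"x":0,"y":0,"z":-120,"wx":0,"wy":0,"wz":0,"fingers":0}]' 60
cat > seat.py <<'E'
from fit import *
import sys
def seat(n,x,cn):
    K=cam(cn);im,D=bot.snapshot(cn);P,_=cloud(K,D,D>0);o,r=frame(n,(x[0],x[1],np.radians(x[2])));q=r.inv().apply(P-o)
    m=(np.abs(q[:,:2])<.08).all(1)&(q[:,2]>-.004)&(q[:,2]<.014);q=q[m]
    A=np.c_[q[:,:2],np.ones(len(q))];s=least_squares(lambda s:A@s-q[:,2],[0,0,.004],loss="soft_l1",f_scale=.001).x
    print(cn,n,"plane z mm",(s[2]*1000).round(1),"tilt deg",np.degrees(s[:2]).round(2),"extent",cv2.minAreaRect((q[:,:2]*1000).astype(np.float32)))
    return im
if __name__=="__main__":
    x=[float(a) for a in sys.argv[2:5]]
    for cn in ("top","side","wrist"): im=seat(sys.argv[1],x,cn)
    cv2.imwrite(sys.argv[5],im)
E
python3 seat.py box_round .5445 .3674 6.6 pics/s1.png
python3 - <<'E'
from h import *
a=np.radians(24.5)
for s in (1,-1):
    x=s*np.array([np.cos(a),np.sin(a),0]);go((.3216,.327,.17),tool((0,0,-1),np.cross([0,0,-1],x)),"above long")
print(bot.get_obs()["qpos"].round(2))
E
```

```text
clock: 7.85
tcp_pos: [0.4876, 0.3623, 0.2152]
tcp_rot: [0.143, 0.649, 0.728, 0.169]
contact_force: [0.2, 0.2, 0.4]
grip_width: 1.003
finger_force: 0.0
top box_round plane z mm 4.3 tilt deg [0.29 0.61] extent ((-1.1372108459472656, -1.8712158203125), (98.394287109375, 99.33218383789062), 87.50759887695312)
side box_round plane z mm 4.9 tilt deg [-0.01  0.28] extent ((0.10266590118408203, 0.7480926513671875), (98.6427001953125, 98.96673583984375), 36.94629669189453)
wrist box_round plane z mm 3.9 tilt deg [0.08 0.36] extent ((0.012203216552734375, 2.195819854736328), (99.11168670654297, 98.68978118896484), 87.06283569335938)
above long shift [ -13.7 -167.8  -35.9] turn [ 21.5 -16.   70.9]
above long shift [ -13.7 -167.8  -35.9] turn [  17.4   23.4 -105.9]
[ 0.77  0.18 -0.43  0.6  -0.26  2.18]
```

View pics/s1.png

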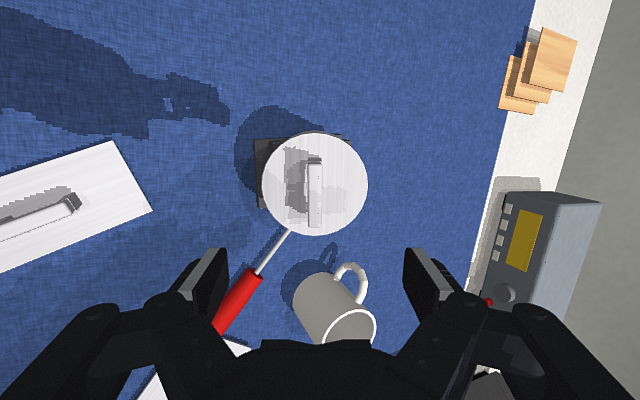

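The white round lid lies on box_round at (315,183), and the plane fits from three cameras agree that it is flat. Next is the long lid.

```bash
python3 -m pendant '[{"x":-14,"y":-168,"z":-36,"wx":21.5,"wy":-16,"wz":71,"fingers":0},{"x":-14,"y":-168,"z":-36,"wx":21.5,"wy":-16,"wz":71,"fingers":0},{"x":-14,"y":-168,"z":-36,"wx":21.5,"wy":-16,"wz":71,"fingers":0},{"x":-14,"y":-168,"z":-36,"wx":21.5,"wy":-16,"wz":71,"fingers":0},{"x":-14,"y":-168,"z":-36,"wx":21.5,"wy":-16,"wz":71,"fingers":0},{"x":-14,"y":-168,"z":-36,"wx":21.5,"wy":-16,"wz":71,"fingers":0},{"x":-14,"y":-168,"z":-36,"wx":21.5,"wy":-16,"wz":71,"fingers":0},{"x":-14,"y":-168,"z":-36,"wx":21.5,"wy":-16,"wz":71,"fingers":0},{"x":-14,"y":-168,"z":-36,"wx":21.5,"wy":-16,"wz":71,"fingers":0},{"x":-14,"y":-168,"z":-36,"wx":21.5,"wy":-16,"wz":71,"fingers":0}]' 60
python3 -m pendant '[{"x":0,"y":0,"z":0,"wx":0,"wy":0,"wz":7,"fingers":0},{"x":0,"y":0,"z":0,"wx":0,"wy":0,"wz":7,"fingers":0}]' 60
python3 - <<'E'
from lid import *
lidfit("lid_long",(.32,.328))
a=np.radians(24.5);x=np.array([np.cos(a),np.sin(a),0]);go((.3216,.3275,.029),tool((0,0,-1),np.cross([0,0,-1],x)))
E
```

```text
clock: 8.83
tcp_pos: [0.3544, 0.2838, 0.1689]
tcp_rot: [-0.022, 0.948, 0.319, 0.002]
contact_force: [1.1, 0.6, -0.7]
grip_width: 1.001
finger_force: 0.0
clock: 9.0
tcp_pos: [0.3721, 0.2549, 0.1685]
tcp_rot: [-0.032, 0.961, 0.276, -0.003]
contact_force: [-0.1, 0.4, -0.0]
grip_width: 0.995
finger_force: 0.0
lid_long 0.83 plate [0.3227 0.3295] [0.15  0.074] 24.1 handle ((0.32214653491973877, 0.3295942544937134), (0.05651620030403137, 0.012406812980771065), 24.216915130615234) 24.5 top 0.044
 shift [ -5.3 -75.6 145.1] turn [-3.7 -0.4  7.9]
```

```bash
python3 - <<'E'
from h import *
o=bot.get_obs();print(o["qpos"].round(3),o["qvel"].round(2),o["tcp_pos"].round(4))
a=np.radians(24.3);x=np.array([np.cos(a),np.sin(a),0])
for z in (.15,.029): go((.3223,.3294,z),tool((0,0,-1),np.cross([0,0,-1],x)))
E
```

```text
[ 0.564  0.171 -0.451  0.937  0.065  3.141] [ 0.05 -0.01  0.    0.    0.01  0.  ] [0.37   0.2578 0.1689]
 shift [ -2.2 -84.6  24.4] turn [-3.7 -0.4  8.1]
 shift [ -3.6 -76.8 145.2] turn [-3.7 -0.4  8.1]
```

Joint 6 hit its range limit, so I'll take the half-turn grasp instead.

```bash
python3 -m pendant '[{"x":0,"y":-40,"z":0,"wx":0,"wy":0,"wz":-100,"fingers":0},{"x":0,"y":-40,"z":0,"wx":0,"wy":0,"wz":-100,"fingers":0},{"x":0,"y":-40,"z":0,"wx":0,"wy":0,"wz":-100,"fingers":0},{"x":0,"y":-40,"z":0,"wx":0,"wy":0,"wz":-100,"fingers":0},{"x":0,"y":-40,"z":0,"wx":0,"wy":0,"wz":-100,"fingers":0},{"x":0,"y":-40,"z":0,"wx":0,"wy":0,"wz":-100,"fingers":0},{"x":0,"y":-40,"z":0,"wx":0,"wy":0,"wz":-100,"fingers":0},{"x":0,"y":-40,"z":0,"wx":0,"wy":0,"wz":-100,"fingers":0},{"x":0,"y":-40,"z":0,"wx":0,"wy":0,"wz":-100,"fingers":0},{"x":0,"y":-40,"z":0,"wx":0,"wy":0,"wz":-100,"fingers":0}]' 60
cat > above.py <<'E'
from h import *
import sys
x0,y0,ang=map(float,sys.argv[1:4]);a=np.radians(ang);x=np.array([np.cos(a),np.sin(a),0])
for z in (.17,.029): go((x0,y0,z),tool((0,0,-1),np.cross([0,0,-1],x)),f"z{z}")
print("q",bot.get_obs()["qpos"].round(2))
E
python3 above.py .3223 .3294 -155.7
```

```text
clock: 9.93
tcp_pos: [0.3469, 0.2938, 0.1723]
tcp_rot: [-0.028, 0.61, 0.791, 0.017]
contact_force: [0.2, -0.1, 0.6]
grip_width: 1.001
finger_force: 0.0
z0.17 shift [ 40.5 -14.7   5. ] turn [  3.   -3.1 -99.5]
z0.029 shift [ 31.3 -13.8 145.7] turn [  3.   -3.1 -99.5]
q [ 0.66  0.17 -0.44  0.94  0.06  1.97]
```

```bash
python3 -m pendant '[{"x":40,"y":-15,"z":5,"wx":3,"wy":-3,"wz":-99.5,"fingers":0},{"x":40,"y":-15,"z":5,"wx":3,"wy":-3,"wz":-99.5,"fingers":0},{"x":40,"y":-15,"z":5,"wx":3,"wy":-3,"wz":-99.5,"fingers":0},{"x":40,"y":-15,"z":5,"wx":3,"wy":-3,"wz":-99.5,"fingers":0},{"x":40,"y":-15,"z":5,"wx":3,"wy":-3,"wz":-99.5,"fingers":0},{"x":40,"y":-15,"z":5,"wx":3,"wy":-3,"wz":-99.5,"fingers":0},{"x":40,"y":-15,"z":5,"wx":3,"wy":-3,"wz":-99.5,"fingers":0},{"x":40,"y":-15,"z":5,"wx":3,"wy":-3,"wz":-99.5,"fingers":0},{"x":40,"y":-15,"z":5,"wx":3,"wy":-3,"wz":-99.5,"fingers":0},{"x":40,"y":-15,"z":5,"wx":3,"wy":-3,"wz":-99.5,"fingers":0}]' 60
python3 above.py .3223 .3294 -155.7
```

```text
clock: 10.77
tcp_pos: [0.3225, 0.329, 0.17]
tcp_rot: [-0.009, 0.032, 0.999, 0.006]
contact_force: [0.1, -0.2, -0.4]
grip_width: 1.003
finger_force: 0.0
z0.17 shift [0.2 0.4 0. ] turn [  0.9  -0.9 -28. ]
z0.029 shift [ -2.5  -1.1 141. ] turn [  0.9  -0.9 -28. ]
q [ 0.78  0.2  -0.41  0.97  0.02  0.85]
```

```bash
python3 -m pendant '[{"x":0,"y":0,"z":0,"wx":1,"wy":-1,"wz":-28,"fingers":0},{"x":0,"y":0,"z":0,"wx":1,"wy":-1,"wz":-28,"fingers":0},{"x":0,"y":0,"z":0,"wx":1,"wy":-1,"wz":-28,"fingers":0},{"x":0,"y":0,"z":0,"wx":1,"wy":-1,"wz":-28,"fingers":0},{"x":0,"y":0,"z":0,"wx":1,"wy":-1,"wz":-28,"fingers":0},{"x":0,"y":0,"z":0,"wx":1,"wy":-1,"wz":-28,"fingers":0}]' 60
python3 - <<'E'
from lid import *
lidfit("lid_long",(.3223,.3294))
E
python3 above.py .3223 .3294 -155.7
```

```text
clock: 11.27
tcp_pos: [0.3227, 0.3288, 0.1703]
tcp_rot: [0.001, -0.206, 0.979, -0.001]
contact_force: [-0.3, -0.1, -0.4]
grip_width: 1.001
finger_force: 0.0
lid_long 0.9 plate [0.3214 0.3298] [0.15  0.075] 24.3 handle ((0.32141947746276855, 0.3294316232204437), (0.05553276091814041, 0.011144500225782394), 23.92478370666504) 24.3 top 0.045
z0.17 shift [0.5 1.1 0.6] turn [-0.1  0.1 -0.6]
z0.029 shift [  0.7   1.4 141.6] turn [-0.1  0.1 -0.6]
q [ 0.8   0.19 -0.41  0.96 -0.    0.38]
```

```bash
python3 -m pendant '[{"x":0.7,"y":1,"z":120,"wx":0,"wy":0,"wz":0,"fingers":0},{"x":0.7,"y":1,"z":120,"wx":0,"wy":0,"wz":0,"fingers":0},{"x":0.7,"y":1,"z":142,"wx":0,"wy":0,"wz":0,"fingers":0},{"x":0.7,"y":1,"z":142,"wx":0,"wy":0,"wz":0,"fingers":0.4},{"x":0.7,"y":1,"z":142,"wx":0,"wy":0,"wz":0,"fingers":1},{"x":0.7,"y":1,"z":142,"wx":0,"wy":0,"wz":0,"fingers":1},{"x":0.7,"y":1,"z":142,"wx":0,"wy":0,"wz":0,"fingers":1},{"x":0.7,"y":1,"z":142,"wx":0,"wy":0,"wz":0,"fingers":1},{"x":0.7,"y":1,"z":142,"wx":0,"wy":0,"wz":0,"fingers":1},{"x":0.7,"y":1,"z":142,"wx":0,"wy":0,"wz":0,"fingers":1}]' 60
python3 -m pendant '[{"x":0,"y":0,"z":0,"wx":0,"wy":0,"wz":0,"fingers":1},{"x":0,"y":0,"z":0,"wx":0,"wy":0,"wz":0,"fingers":1},{"x":0,"y":0,"z":-30,"wx":0,"wy":0,"wz":0,"fingers":1},{"x":0,"y":0,"z":-190,"wx":0,"wy":0,"wz":0,"fingers":1},{"x":0,"y":0,"z":-190,"wx":0,"wy":0,"wz":0,"fingers":1},{"x":0,"y":0,"z":-190,"wx":0,"wy":0,"wz":0,"fingers":1},{"x":0,"y":0,"z":-190,"wx":0,"wy":0,"wz":0,"fingers":1},{"x":0,"y":0,"z":-190,"wx":0,"wy":0,"wz":0,"fingers":1}]' 60
python3 place.py box_long .6359 .0162 -18.1 0 0 21
```

```text
clock: 12.2
tcp_pos: [0.3246, 0.3303, 0.031]
tcp_rot: [0.003, -0.206, 0.979, 0.0]
contact_force: [-1.0, -0.4, 7.5]
grip_width: 0.125
finger_force: 59.3
clock: 12.87
tcp_pos: [0.3259, 0.3324, 0.2272]
tcp_rot: [0.007, -0.206, 0.979, 0.003]
contact_force: [1.4, 1.2, -0.5]
grip_width: 0.123
finger_force: 59.1
h0.15 shift [ -83.  -348.9    7.2] turn [ 32.7 -13.8 -46.9]
h0.1 shift [-103.7 -368.2   48.4] turn [ 32.7 -13.8 -46.9]
h0.025 shift [-134.7 -397.1  110.3] turn [ 32.7 -13.8 -46.9]
h0.012 shift [-140.1 -402.2  121. ] turn [ 32.7 -13.8 -46.9]
h0 shift [-145.1 -406.8  130.9] turn [ 32.7 -13.8 -46.9]
h-0.002 shift [-145.9 -407.6  132.5] turn [ 32.7 -13.8 -46.9]
lid origin in box frame mm [-249.3  204.5  328.6]
```

```bash
python3 -m pendant '[{"x":-83,"y":-349,"z":7,"wx":33,"wy":-14,"wz":-47,"fingers":1},{"x":-83,"y":-349,"z":7,"wx":33,"wy":-14,"wz":-47,"fingers":1},{"x":-83,"y":-349,"z":7,"wx":33,"wy":-14,"wz":-47,"fingers":1},{"x":-83,"y":-349,"z":7,"wx":33,"wy":-14,"wz":-47,"fingers":1},{"x":-83,"y":-349,"z":7,"wx":33,"wy":-14,"wz":-47,"fingers":1},{"x":-83,"y":-349,"z":7,"wx":33,"wy":-14,"wz":-47,"fingers":1},{"x":-83,"y":-349,"z":7,"wx":33,"wy":-14,"wz":-47,"fingers":1},{"x":-83,"y":-349,"z":7,"wx":33,"wy":-14,"wz":-47,"fingers":1},{"x":-83,"y":-349,"z":7,"wx":33,"wy":-14,"wz":-47,"fingers":1},{"x":-83,"y":-349,"z":7,"wx":33,"wy":-14,"wz":-47,"fingers":1}]' 60
python3 -m pendant '[{"x":0,"y":0,"z":0,"wx":0,"wy":0,"wz":0,"fingers":1}]' 60
sed -i 's/\[0,0,.015\]/[0,0,.0175]/' inhand.py
python3 inhand.py lid_long box_long .6359 .0162 -18.1 pics/w4.png
python3 place.py box_long .6359 .0162 -18.1 0 0 21
```

```text
clock: 13.7
tcp_pos: [0.5391, 0.0377, 0.2124]
tcp_rot: [0.171, -0.561, 0.771, -0.249]
contact_force: [-0.1, 0.1, -1.4]
grip_width: 0.126
finger_force: 59.2
clock: 13.78
tcp_pos: [0.5382, 0.0409, 0.2121]
tcp_rot: [0.171, -0.561, 0.771, -0.246]
contact_force: [-0.3, 0.3, -1.6]
grip_width: 0.125
finger_force: 59.2
plate pts 21548 z plane 0.0186
tilt deg x,y [-0.3  0. ]
mask 0.79 rect ((3.3163375854492188, 0.5444908142089844), (148.4010467529297, 73.51463317871094), 0.2809937298297882) x [-67.   76.5] y [-35.4  36.9]
wrist box_long 0 [0.6359 0.0162] yaw -18.1 z off/std/sd mm [nan nan nan]
h0.15 shift [-4.4 -6.4 -4.5] turn [ 0.1 -0.5  0.6]
h0.1 shift [-4.8 -6.4 45.5] turn [ 0.1 -0.5  0.6]
h0.025 shift [ -5.5  -6.6 120.4] turn [ 0.1 -0.5  0.6]
h0.012 shift [ -5.6  -6.6 133.4] turn [ 0.1 -0.5  0.6]
h0 shift [ -5.7  -6.6 145.4] turn [ 0.1 -0.5  0.6]
h-0.002 shift [ -5.7  -6.6 147.4] turn [ 0.1 -0.5  0.6]
lid origin in box frame mm [ -6.4  -4.7 145.5]fit.py:25: RuntimeWarning: Mean of empty slice.
  if best is None or m.sum()>best[0]: best=(m.sum(),x,q[m,2].mean(),q[m,2].std(),np.abs(sd(n,q[m])).mean())
  ret = ret.dtype.type(ret / rcount)
  ret = _var(a, axis=axis, dtype=dtype, out=out, ddof=ddof,
  arrmean = um.true_divide(arrmean, div, out=arrmean,
  ret = ret.dtype.type(ret / rcount)
```

View pics/w4.png

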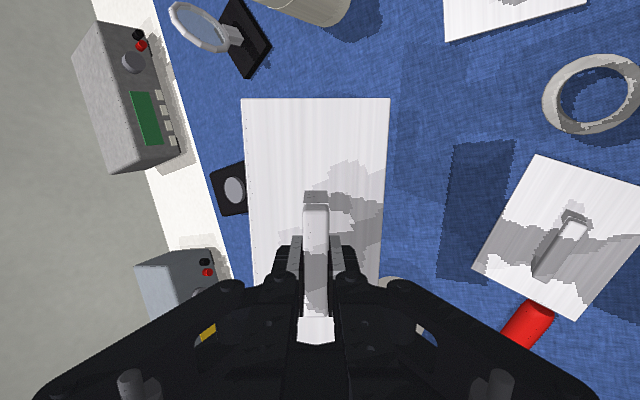

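The held long lid covers (243–388, 98–280) with box_long hidden behind it, and the spare lid is at (560,240). The lid is flat in the hand, about 2.5 mm along the tool's x, with its underside 22.6 mm ahead of the TCP.

```bash
python3 place.py box_long .6357 .0175 -18.1 2.5 0.5 22.6
```

```text
h0.15 shift [-8.1 -6.4 -6.5] turn [ 0.1 -0.5  0.6]
h0.1 shift [-8.5 -6.5 43.5] turn [ 0.1 -0.5  0.6]
h0.025 shift [ -9.1  -6.6 118.5] turn [ 0.1 -0.5  0.6]
h0.012 shift [ -9.2  -6.6 131.5] turn [ 0.1 -0.5  0.6]
h0 shift [ -9.3  -6.7 143.5] turn [ 0.1 -0.5  0.6]
h-0.002 shift [ -9.3  -6.7 145.5] turn [ 0.1 -0.5  0.6]
lid origin in box frame mm [ -6.4  -8.4 143.6]
```

```bash
python3 -m pendant '[{"x":-9,"y":-6.6,"z":60,"wx":0,"wy":-0.5,"wz":0.6,"fingers":1},{"x":-9,"y":-6.6,"z":60,"wx":0,"wy":-0.5,"wz":0.6,"fingers":1},{"x":-9,"y":-6.6,"z":115,"wx":0,"wy":-0.5,"wz":0.6,"fingers":1},{"x":-9,"y":-6.6,"z":115,"wx":0,"wy":-0.5,"wz":0.6,"fingers":1},{"x":-9,"y":-6.6,"z":115,"wx":0,"wy":-0.5,"wz":0.6,"fingers":1},{"x":-9,"y":-6.6,"z":115,"wx":0,"wy":-0.5,"wz":0.6,"fingers":1},{"x":-9,"y":-6.6,"z":115,"wx":0,"wy":-0.5,"wz":0.6,"fingers":1}]' 60
python3 place.py box_long .6357 .0175 -18.1 2.5 0.5 22.6
```

```text
clock: 14.47
tcp_pos: [0.6098, 0.03, 0.1233]
tcp_rot: [0.177, -0.56, 0.772, -0.243]
contact_force: [0.2, 0.3, -0.7]
grip_width: 0.121
finger_force: 59.1
h0.15 shift [   1.2    1.  -120.8] turn [-0.   0.1  0. ]
h0.1 shift [  1.3   1.  -70.8] turn [-0.   0.1  0. ]
h0.025 shift [1.4 1.  4.2] turn [-0.   0.1  0. ]
h0.012 shift [ 1.4  1.  17.2] turn [-0.   0.1  0. ]
h0 shift [ 1.4  1.  29.2] turn [-0.   0.1  0. ]
h-0.002 shift [ 1.4  1.  31.2] turn [-0.   0.1  0. ]
lid origin in box frame mm [ 1.   1.4 29.2]
```

```bash
python3 -m pendant '[{"x":1.2,"y":1,"z":12,"wx":0,"wy":0,"wz":0,"fingers":1},{"x":1.2,"y":1,"z":17,"wx":0,"wy":0,"wz":0,"fingers":1},{"x":1.2,"y":1,"z":20,"wx":0,"wy":0,"wz":0,"fingers":1},{"x":1.2,"y":1,"z":23,"wx":0,"wy":0,"wz":0,"fingers":1},{"x":1.2,"y":1,"z":25,"wx":0,"wy":0,"wz":0,"fingers":1},{"x":1.2,"y":1,"z":25,"wx":0,"wy":0,"wz":0,"fingers":1}]' 60
python3 place.py box_long .6357 .0175 -18.1 2.5 0.5 22.6|tail -3
```

```text
clock: 14.97
tcp_pos: [0.6223, 0.0235, 0.1016]
tcp_rot: [0.177, -0.56, 0.772, -0.243]
contact_force: [0.1, 0.7, -1.0]
grip_width: 0.123
finger_force: 59.2
h0 shift [-1.  -0.1  3.5] turn [ 0.  0. -0.]
h-0.002 shift [-1.  -0.1  5.5] turn [ 0.  0. -0.]
lid origin in box frame mm [-0.1 -0.9  3.5]
```

```bash
python3 -m pendant '[{"x":-0.5,"y":0,"z":2,"wx":0,"wy":0,"wz":0,"fingers":1},{"x":-0.5,"y":0,"z":3.5,"wx":0,"wy":0,"wz":0,"fingers":1},{"x":-0.5,"y":0,"z":4.5,"wx":0,"wy":0,"wz":0,"fingers":1},{"x":-0.5,"y":0,"z":5,"wx":0,"wy":0,"wz":0,"fingers":1}]' 60
python3 place.py box_long .6357 .0175 -18.1 2.5 0.5 22.6|tail -1
```

```text
clock: 15.3
tcp_pos: [0.6242, 0.0235, 0.0991]
tcp_rot: [0.177, -0.56, 0.772, -0.243]
contact_force: [-23.5, 5.3, 28.1]
grip_width: 0.128
finger_force: 64.2
lid origin in box frame mm [ 0.  -0.4  0.4]
```

Contact along the box normal at 37 N and h≈0.4 mm means it is seated. Back off slightly, release and retreat.

```bash
python3 -m pendant '[{"x":0,"y":0,"z":-1.5,"wx":0,"wy":0,"wz":0,"fingers":1},{"x":0,"y":0,"z":-1.5,"wx":0,"wy":0,"wz":0,"fingers":0.6},{"x":0,"y":0,"z":-1.5,"wx":0,"wy":0,"wz":0,"fingers":0.5},{"x":0,"y":0,"z":-1.5,"wx":0,"wy":0,"wz":0,"fingers":0.5},{"x":0,"y":0,"z":-20,"wx":0,"wy":0,"wz":0,"fingers":0.5},{"x":0,"y":0,"z":-140,"wx":0,"wy":0,"wz":0,"fingers":0.3},{"x":0,"y":0,"z":-140,"wx":0,"wy":0,"wz":0,"fingers":0},{"x":0,"y":0,"z":-140,"wx":0,"wy":0,"wz":0,"fingers":0},{"x":0,"y":0,"z":-140,"wx":0,"wy":0,"wz":0,"fingers":0},{"x":0,"y":0,"z":-140,"wx":0,"wy":0,"wz":0,"fingers":0}]' 60
python3 seat.py box_long .6357 .0175 -18.1 pics/s2.png
for a in 82 -98; do python3 above.py .4405 -.1235 $a; done
```

```text
clock: 16.13
tcp_pos: [0.5499, 0.0487, 0.2149]
tcp_rot: [0.179, -0.559, 0.772, -0.244]
contact_force: [0.1, -0.0, -0.9]
grip_width: 0.997
finger_force: 0.0
top box_long plane z mm 4.7 tilt deg [-0.28 -0.01] extent ((0.3783988952636719, -1.3074798583984375), (150.755615234375, 78.93169403076172), 89.64893341064453)
side box_long plane z mm 5.2 tilt deg [ 0.37 -0.22] extent ((0.3897857666015625, -1.2159805297851562), (152.94332885742188, 75.66072082519531), 89.95420837402344)
wrist box_long plane z mm 4.4 tilt deg [ 0.06 -0.05] extent ((-0.7437057495117188, -0.15761566162109375), (74.68712615966797, 149.92701721191406), 0.15509149432182312)
z0.17 shift [196.1  63.8   5.1] turn [ -4.6  51.  162.5]
z0.029 shift [196.1 144.4 120.8] turn [ -4.6  51.  162.5]
q [ 0.27  0.01 -0.73  0.31 -0.32 -1.08]
z0.17 shift [196.1  63.8   5.1] turn [-34.8  -3.1  -9.8]
z0.029 shift [196.1 144.4 120.8] turn [-34.8  -3.1  -9.8]
q [ 0.27  0.01 -0.73  0.31 -0.32 -1.08]
```

View pics/s2.png

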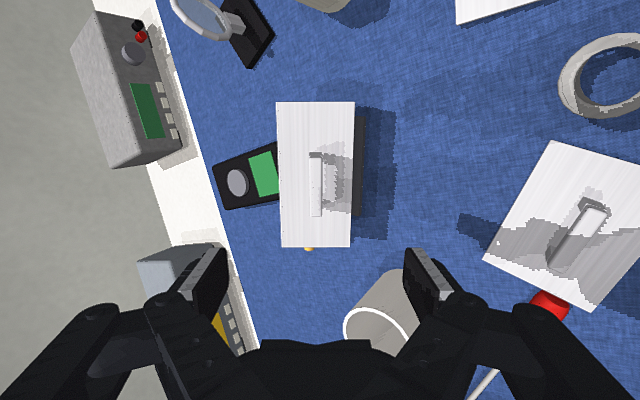

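The long lid is flat on box_long at (315,173), with tilt under 0.4° from all three cameras. Now the square lid.

```bash
python3 -m pendant '[{"x":196,"y":64,"z":5,"wx":-35,"wy":-3,"wz":-10,"fingers":0},{"x":196,"y":64,"z":5,"wx":-35,"wy":-3,"wz":-10,"fingers":0},{"x":196,"y":64,"z":5,"wx":-35,"wy":-3,"wz":-10,"fingers":0},{"x":196,"y":64,"z":5,"wx":-35,"wy":-3,"wz":-10,"fingers":0},{"x":196,"y":64,"z":5,"wx":-35,"wy":-3,"wz":-10,"fingers":0},{"x":196,"y":64,"z":5,"wx":-35,"wy":-3,"wz":-10,"fingers":0},{"x":196,"y":64,"z":5,"wx":-35,"wy":-3,"wz":-10,"fingers":0},{"x":196,"y":64,"z":5,"wx":-35,"wy":-3,"wz":-10,"fingers":0}]' 60
python3 -m pendant '[{"x":0,"y":0,"z":0,"wx":0,"wy":0,"wz":0,"fingers":0}]' 60
python3 - <<'E'
from lid import *
lidfit("lid_square",(.4405,-.1235))
E
python3 above.py .4405 -.1235 -98
```

```text
clock: 16.95
tcp_pos: [0.4406, -0.1232, 0.1693]
tcp_rot: [-0.002, -0.657, 0.754, 0.001]
contact_force: [-1.2, -0.5, -0.4]
grip_width: 1.004
finger_force: 0.0
clock: 17.03
tcp_pos: [0.4403, -0.122, 0.1701]
tcp_rot: [-0.002, -0.658, 0.753, 0.001]
contact_force: [1.1, 0.2, -0.6]
grip_width: 0.998
finger_force: 0.0
lid_square 0.64 plate [ 0.4409 -0.1226] [0.096 0.098] 82.2 handle ((0.44086673855781555, -0.12304864078760147), (0.056019291281700134, 0.011968142352998257), 80.78562927246094) 81.0 top 0.045
z0.17 shift [ 1.9 -0.3  1. ] turn [ 0.1 -0.1  0.3]
z0.029 shift [  1.6  -0.6 142. ] turn [ 0.1 -0.1  0.3]
q [-0.27  0.19 -0.42  0.96 -0.   -1.7 ]
```

```bash
python3 -m pendant '[{"x":1,"y":-0.5,"z":120,"wx":0,"wy":0,"wz":0,"fingers":0},{"x":1,"y":-0.5,"z":120,"wx":0,"wy":0,"wz":0,"fingers":0},{"x":1,"y":-0.5,"z":142,"wx":0,"wy":0,"wz":0,"fingers":0},{"x":1,"y":-0.5,"z":142,"wx":0,"wy":0,"wz":0,"fingers":0.4},{"x":1,"y":-0.5,"z":142,"wx":0,"wy":0,"wz":0,"fingers":1},{"x":1,"y":-0.5,"z":142,"wx":0,"wy":0,"wz":0,"fingers":1},{"x":1,"y":-0.5,"z":142,"wx":0,"wy":0,"wz":0,"fingers":1},{"x":1,"y":-0.5,"z":142,"wx":0,"wy":0,"wz":0,"fingers":1},{"x":1,"y":-0.5,"z":142,"wx":0,"wy":0,"wz":0,"fingers":1},{"x":1,"y":-0.5,"z":142,"wx":0,"wy":0,"wz":0,"fingers":1}]' 60
python3 -m pendant '[{"x":0,"y":0,"z":0,"wx":0,"wy":0,"wz":0,"fingers":1},{"x":0,"y":0,"z":0,"wx":0,"wy":0,"wz":0,"fingers":1},{"x":0,"y":0,"z":-30,"wx":0,"wy":0,"wz":0,"fingers":1},{"x":0,"y":0,"z":-190,"wx":0,"wy":0,"wz":0,"fingers":1},{"x":0,"y":0,"z":-190,"wx":0,"wy":0,"wz":0,"fingers":1},{"x":0,"y":0,"z":-190,"wx":0,"wy":0,"wz":0,"fingers":1},{"x":0,"y":0,"z":-190,"wx":0,"wy":0,"wz":0,"fingers":1},{"x":0,"y":0,"z":-190,"wx":0,"wy":0,"wz":0,"fingers":1}]' 60
python3 place.py box_square .5257 -.3482 11.4 0 0 21.5
```

```text
clock: 17.97
tcp_pos: [0.4426, -0.1245, 0.0311]
tcp_rot: [-0.0, -0.657, 0.754, -0.001]
contact_force: [-0.2, 1.0, 7.0]
grip_width: 0.125
finger_force: 59.1
clock: 18.63
tcp_pos: [0.4459, -0.1253, 0.2275]
tcp_rot: [0.003, -0.657, 0.754, -0.006]
contact_force: [0.8, 0.2, -0.8]
grip_width: 0.121
finger_force: 59.2
h0.15 shift [238.2 -28.6  -4.7] turn [ 29.   -5.4 -18.7]
h0.1 shift [229.8 -51.6  38.9] turn [ 29.   -5.4 -18.7]
h0.025 shift [217.2 -86.2 104.2] turn [ 29.   -5.4 -18.7]
h0.012 shift [215.  -92.2 115.6] turn [ 29.   -5.4 -18.7]
h0 shift [213.  -97.7 126. ] turn [ 29.   -5.4 -18.7]
h-0.002 shift [212.7 -98.6 127.8] turn [ 29.   -5.4 -18.7]
lid origin in box frame mm [ 31.1 234.1 121.8]
```

```bash
python3 -m pendant '[{"x":238,"y":-29,"z":-5,"wx":29,"wy":-5.4,"wz":-18.7,"fingers":1},{"x":238,"y":-29,"z":-5,"wx":29,"wy":-5.4,"wz":-18.7,"fingers":1},{"x":238,"y":-29,"z":-5,"wx":29,"wy":-5.4,"wz":-18.7,"fingers":1},{"x":238,"y":-29,"z":-5,"wx":29,"wy":-5.4,"wz":-18.7,"fingers":1},{"x":238,"y":-29,"z":-5,"wx":29,"wy":-5.4,"wz":-18.7,"fingers":1},{"x":238,"y":-29,"z":-5,"wx":29,"wy":-5.4,"wz":-18.7,"fingers":1},{"x":238,"y":-29,"z":-5,"wx":29,"wy":-5.4,"wz":-18.7,"fingers":1},{"x":238,"y":-29,"z":-5,"wx":29,"wy":-5.4,"wz":-18.7,"fingers":1},{"x":238,"y":-29,"z":-5,"wx":29,"wy":-5.4,"wz":-18.7,"fingers":1}]' 60
sed -i 's/\.0175\]/.0185]/' inhand.py
python3 inhand.py lid_square box_square .5257 -.3482 11.4 pics/w5.png 2>/dev/null
python3 place.py box_square .5257 -.3482 11.4 2 0 22.6
```

```text
clock: 19.38
tcp_pos: [0.4371, -0.3633, 0.2243]
tcp_rot: [-0.197, 0.748, -0.614, 0.156]
contact_force: [0.4, 0.2, -1.4]
grip_width: 0.125
finger_force: 59.4
plate pts 16723 z plane 0.0191
tilt deg x,y [ 0.1 -0.1]
mask 0.96 rect ((-3.823413848876953, 0.535247802734375), (101.11762237548828, 95.05819702148438), 0.01001640036702156) x [-51.4  46.7] y [-46.2  47.4]
wrist box_square 732 [ 0.5252 -0.3491] yaw 11.3 z off/std/sd mm [-0.4  1.5  1.1]
h0.15 shift [ 1.7 -7.3 -7.4] turn [ 0.8  0.5 -0.1]
h0.1 shift [ 2.1 -8.1 42.6] turn [ 0.8  0.5 -0.1]
h0.025 shift [  2.7  -9.1 117.6] turn [ 0.8  0.5 -0.1]
h0.012 shift [  2.8  -9.3 130.6] turn [ 0.8  0.5 -0.1]
h0 shift [  2.9  -9.5 142.6] turn [ 0.8  0.5 -0.1]
h-0.002 shift [  3.   -9.5 144.6] turn [ 0.8  0.5 -0.1]
lid origin in box frame mm [ -7.8   2.  142.7]
```

View pics/w5.png

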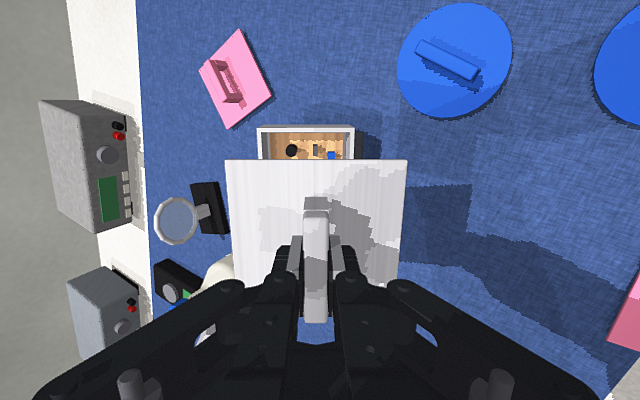

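The held square lid covers (226–407, 158–290), with box_square's mouth beyond at (305,142). It is flat in the hand, with offset x −1.3, y 0.5 and underside 23 mm ahead of the TCP.

```bash
python3 place.py box_square .5254 -.3485 11.4 -1.3 0.5 23
```

```text
h0.15 shift [ 5.3 -7.5 -8. ] turn [ 0.8  0.5 -0.1]
h0.1 shift [ 5.7 -8.2 42. ] turn [ 0.8  0.5 -0.1]
h0.025 shift [  6.3  -9.3 117. ] turn [ 0.8  0.5 -0.1]
h0.012 shift [  6.4  -9.5 130. ] turn [ 0.8  0.5 -0.1]
h0 shift [  6.5  -9.7 142. ] turn [ 0.8  0.5 -0.1]
h-0.002 shift [  6.5  -9.7 144. ] turn [ 0.8  0.5 -0.1]
lid origin in box frame mm [ -8.    5.5 142.2]
```

```bash
python3 -m pendant '[{"x":6,"y":-9,"z":60,"wx":0.8,"wy":0.5,"wz":0,"fingers":1},{"x":6,"y":-9,"z":60,"wx":0.8,"wy":0.5,"wz":0,"fingers":1},{"x":6,"y":-9,"z":115,"wx":0.8,"wy":0.5,"wz":0,"fingers":1},{"x":6,"y":-9,"z":115,"wx":0.8,"wy":0.5,"wz":0,"fingers":1},{"x":6,"y":-9,"z":115,"wx":0.8,"wy":0.5,"wz":0,"fingers":1},{"x":6,"y":-9,"z":115,"wx":0.8,"wy":0.5,"wz":0,"fingers":1},{"x":6,"y":-9,"z":115,"wx":0.8,"wy":0.5,"wz":0,"fingers":1}]' 60
python3 place.py box_square .5254 -.3485 11.4 -1.3 0.5 23
```

```text
clock: 20.07
tcp_pos: [0.502, -0.3558, 0.1299]
tcp_rot: [-0.2, 0.747, -0.612, 0.165]
contact_force: [-0.3, -0.7, -1.2]
grip_width: 0.125
finger_force: 59.3
h0.15 shift [  -0.9    0.7 -121.9] turn [-0.1 -0.2 -0.1]
h0.1 shift [ -1.1   0.8 -71.9] turn [-0.1 -0.2 -0.1]
h0.025 shift [-1.3  0.8  3.1] turn [-0.1 -0.2 -0.1]
h0.012 shift [-1.3  0.9 16.1] turn [-0.1 -0.2 -0.1]
h0 shift [-1.3  0.9 28.1] turn [-0.1 -0.2 -0.1]
h-0.002 shift [-1.3  0.9 30.1] turn [-0.1 -0.2 -0.1]
lid origin in box frame mm [ 0.9 -1.3 28.1]
```

```bash
python3 -m pendant '[{"x":-1.2,"y":0.9,"z":12,"wx":0,"wy":0,"wz":0,"fingers":1},{"x":-1.2,"y":0.9,"z":16,"wx":0,"wy":0,"wz":0,"fingers":1},{"x":-1.2,"y":0.9,"z":19,"wx":0,"wy":0,"wz":0,"fingers":1},{"x":-1.2,"y":0.9,"z":22,"wx":0,"wy":0,"wz":0,"fingers":1},{"x":-1.2,"y":0.9,"z":24,"wx":0,"wy":0,"wz":0,"fingers":1},{"x":-1.2,"y":0.9,"z":24,"wx":0,"wy":0,"wz":0,"fingers":1}]' 60
python3 place.py box_square .5254 -.3485 11.4 -1.3 0.5 23|tail -3
```

```text
clock: 20.57
tcp_pos: [0.5121, -0.3529, 0.1074]
tcp_rot: [-0.2, 0.746, -0.613, 0.165]
contact_force: [-0.3, -0.5, -2.2]
grip_width: 0.124
finger_force: 59.4
h0 shift [-0.4 -1.3  3.3] turn [-0.  -0.1 -0.2]
h-0.002 shift [-0.5 -1.3  5.3] turn [-0.  -0.1 -0.2]
lid origin in box frame mm [-1.3 -0.5  3.3]
```

```bash
python3 -m pendant '[{"x":0,"y":-0.6,"z":2,"wx":0,"wy":0,"wz":0,"fingers":1},{"x":0,"y":-0.6,"z":3.5,"wx":0,"wy":0,"wz":0,"fingers":1},{"x":0,"y":-0.6,"z":4.2,"wx":0,"wy":0,"wz":0,"fingers":1},{"x":0,"y":-0.6,"z":4.2,"wx":0,"wy":0,"wz":0,"fingers":1}]' 60
python3 place.py box_square .5254 -.3485 11.4 -1.3 0.5 23|tail -1
```

```text
clock: 20.9
tcp_pos: [0.5144, -0.3527, 0.1052]
tcp_rot: [-0.2, 0.746, -0.613, 0.165]
contact_force: [-8.0, 0.6, 8.1]
grip_width: 0.124
finger_force: 61.0
lid origin in box frame mm [-0.5 -0.7  0.4]
```

```bash
python3 -m pendant '[{"x":0,"y":0,"z":1,"wx":0,"wy":0,"wz":0,"fingers":1},{"x":0,"y":0,"z":1,"wx":0,"wy":0,"wz":0,"fingers":1},{"x":0,"y":0,"z":-0.5,"wx":0,"wy":0,"wz":0,"fingers":1},{"x":0,"y":0,"z":-0.5,"wx":0,"wy":0,"wz":0,"fingers":0.6},{"x":0,"y":0,"z":-0.5,"wx":0,"wy":0,"wz":0,"fingers":0.5},{"x":0,"y":0,"z":-0.5,"wx":0,"wy":0,"wz":0,"fingers":0.5},{"x":0,"y":0,"z":-20,"wx":0,"wy":0,"wz":0,"fingers":0.5},{"x":0,"y":0,"z":-140,"wx":0,"wy":0,"wz":0,"fingers":0.3},{"x":0,"y":0,"z":-140,"wx":0,"wy":0,"wz":0,"fingers":0},{"x":0,"y":0,"z":-140,"wx":0,"wy":0,"wz":0,"fingers":0}]' 60
python3 -m pendant '[{"x":0,"y":0,"z":-60,"wx":0,"wy":0,"wz":0,"fingers":0},{"x":0,"y":0,"z":-60,"wx":0,"wy":0,"wz":0,"fingers":0}]' 60
python3 seat.py box_square .5254 -.3485 11.4 pics/s3.png
python3 - <<'E'
from seat import *
seat("box_round",(.5445,.3674,6.6),"top");im=seat("box_long",(.6357,.0175,-18.1),"top");cv2.imwrite("pics/top_end.png",im)
E
```

```text
clock: 21.73
tcp_pos: [0.4455, -0.3657, 0.2266]
tcp_rot: [-0.2, 0.747, -0.613, 0.164]
contact_force: [0.5, -1.2, -0.5]
grip_width: 0.902
finger_force: 0.0
clock: 21.9
tcp_pos: [0.4164, -0.3734, 0.2821]
tcp_rot: [-0.199, 0.746, -0.613, 0.168]
contact_force: [0.4, -0.3, -0.3]
grip_width: 1.002
finger_force: 0.0
top box_square plane z mm 5.3 tilt deg [-0.25 -0.03] extent ((-0.14812088012695312, -1.2842369079589844), (97.16360473632812, 100.4204330444336), 89.65280151367188)
side box_square plane z mm 6.1 tilt deg [ 0.03 -1.  ] extent ((0.16156005859375, -1.7639579772949219), (104.93242645263672, 95.51156616210938), 89.6800537109375)
wrist box_square plane z mm 4.3 tilt deg [ 0.06 -0.07] extent ((-0.664031982421875, -0.5416259765625), (96.14250183105469, 96.04895782470703), 89.62169647216797)
top box_round plane z mm 4.4 tilt deg [0.11 0.67] extent ((-0.3594999313354492, 0.203033447265625), (98.00685119628906, 102.01896667480469), 38.38532638549805)
top box_long plane z mm 4.7 tilt deg [-0.5  -0.25] extent ((1.3593711853027344, -1.3628082275390625), (150.2585906982422, 78.44092559814453), 89.60668182373047)
```

View pics/top_end.png

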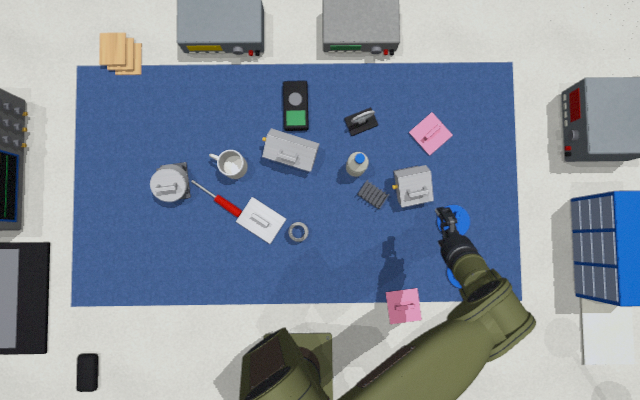

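All three lids are on: box_round (170,184), box_long (290,151) and box_square (413,187). The spare at (261,220) and the bystanders are where they were.

```bash
python3 -c "
from workcell import bot
print(bot.hand_in())"
```

```text
the job is handed in; nothing more can be done
None
```

The round, long and square lids are seated flat on their matching boxes, the spare lid and everything else are where they were, and the job was handed in at about 22 s; no verdict was returned.

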